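# Tip two drained tube racks over so that their holes face up

## Task

Two empty tube racks were left standing on their long sides on the grey mat to drain. With the fingertips, push each one over so that it lies flat on the mat with its holes facing up, ready for loading. Only push, and gently: do not grip, lift or carry the racks, and leave everything else as it stands.

Things in the scene. Friction and masses are not known exactly. Their poses are not given: they have to be found in the camera images.
- rack_a: empty yellow tube rack (the longer one), loose, about 0.12 kg: a 120 x 80 x 45 mm block, standing on a long side, so 80 mm tall, 45 mm thick. One 120 x 80 face has 4 by 6 square 14 mm holes (a finger meets it as flat), the other such face, its underside, is plain. Origin: centre of the side it starts on. Axes: z up at the start, y along the 120 mm, -x out of the hole face (at x = -22.5 mm)
- rack_b: empty yellow tube rack (the shorter one), loose, about 0.12 kg: a 100 x 80 x 45 mm block, standing on a long side, so 80 mm tall, 45 mm thick. One 100 x 80 face has 4 by 5 square 14 mm holes (a finger meets it as flat), the other such face, its underside, is plain. Origin: centre of the side it starts on. Axes: z up at the start, y along the 100 mm, -x out of the hole face (at x = -22.5 mm)
- rack_a_mid (a point): the centre of the longer rack's block, 40 mm above its origin along its z. Pushed level near its top with about 1 N, the rack tips about its far lower edge and falls over by itself past some 30 degrees
- rack_b_mid (a point): the centre of the shorter rack's block, 40 mm above its origin along its z. Pushed level near its top with about 1 N, the rack tips about its far lower edge and falls over by itself past some 30 degrees
- mat: grey bench mat, fixed, 340 mm (its x) by 540 mm (its y) and 4 mm thick; origin at the centre of its underside, on the bench top. Both racks stand on it, one in its left half and one in its right half
- amber_bottle: small amber bottle standing mid-mat between the racks, 38 mm across, 80 mm tall; origin at the centre of its foot; not to be disturbed
- small_jar: small clear jar standing on the mat's far part between the racks, 28 mm across, 50 mm tall; origin at the centre of its foot; not to be disturbed
- media_bottle: amber bottle with orange cap standing left of the mat, 70 mm across, 150 mm tall; origin at the centre of its foot; not to be disturbed
- white_bottle: white bottle standing left of the mat, 60 mm across, 120 mm tall; origin at the centre of its foot; not to be disturbed
- petri_dish: closed dish lying right of the mat, 90 mm across, 16 mm tall; origin at the centre of its foot; not to be disturbed
- tube_rack: a third rack right of the mat, 120 x 80 x 45 mm, already lying flat with holes up and holding capped tubes (53 mm tall over all); origin at the centre of its underside; not to be disturbed
- marker: marker pen lying on the bench between robot and mat, to the right, 120 mm long, 12 mm thick; origin under its middle; not to be disturbed
Things that resemble listed ones, but are neither listed nor needed, are in the scene too. What is shaped like the rack_b but brown or purple is not meant.

How it is judged:
At the end, for the whole second after the job is handed in: Both racks lie flat (within about 4.5 degrees), holes up, at rest, with the block's centre less than 33 mm above the bench top and over the mat (within 160 mm and 260 mm of the mat's centre along its x and y); the bystanders still stand or lie as they did (angle between each of rack_a, rack_b's own x axis and vertical above 3.06159 rad and height (world z) of each of rack_a_mid, rack_b_mid below 0.033 m and x of rack_a_mid in the frame of mat between -0.16 and 0.16 m and y of rack_a_mid in the frame of mat between -0.26 and 0.26 m and linear speed of each of rack_a, rack_b below 0.02 m/s and angular speed of each of rack_a, rack_b below 0.2 rad/s and x of rack_b_mid in the frame of mat between -0.16 and 0.16 m and y of rack_b_mid in the frame of mat between -0.26 and 0.26 m and angle between each of amber_bottle, small_jar, media_bottle, white_bottle, petri_dish, tube_rack, marker's own z axis and vertical below 0.15 rad); the robot touches nothing.
It fails at once if a rack is lifted (its centre rises more than 65 mm above the bench top; tipping alone takes it to 50 mm) (height (world z) of any of rack_a_mid, rack_b_mid above 0.065 m).
It fails at once if a rack is carried or shoved away (its centre goes more than 150 mm from its start; tipping alone moves it 65 mm) (distance of any of rack_a_mid, rack_b_mid from where it was at the start of the episode above 0.15 m).
It fails at once if a rack is gripped or pushed hard (over 20 N between the fingers and the rack; tipping takes about 1 N) (contact force between the fingers and rack_a above 20 N or contact force between the fingers and rack_b above 20 N).
It fails at once if something else is disturbed (moved more than 20 mm) (distance of any of amber_bottle, small_jar, media_bottle, white_bottle, petri_dish, tube_rack, marker from where it was at the start of the episode above 0.02 m).
It also fails if it takes over 42 s, if anything falls off the work surface, if the arm or the gripper's body presses on something with over 40 N, if the wrist force passes 120 N, or if a joint passes its speed limit or range.

## Robot

A 6-joint arm with a two-finger parallel gripper is mounted at the origin on the work surface. World frame = base frame: x ahead of the robot, y to its left, z up, the work surface at z = 0. Lengths are in m, angles in rad, forces in N, time in s.
With the tool pointing down it reaches from about 0.425 to 0.925 m from the base axis. Payload 12.5 kg.
Tool frame: the origin (TCP) lies midway between the tips of the shut fingers; the grasp point (between the pads) lies 19 mm behind it; z points along the fingers, y is the line along which they close (so a half turn about z gives the same grasp; the last joint's range is limited). The gripper opens to 85 mm and grips with 20 to 120 N. Pads are 22 mm wide; open, the fingers measure 114 mm over their backs; the gripper's body (76 mm by 85 mm) begins 54 mm behind the grasp point. The pads swing forward as they close: fully open they stand 13 mm farther back than shut.
Start: joints at [-1.373, 0.491, 1.559, -0, 1.092, -0.106], TCP at [0.187, -0.596, 0.231] pointing down, gripper open.
Joint ranges: [-3.1, 3.1], [-0.84, 2.19], [0.05, 2.79], [-1.13, 4.28], [0.06, 2.93], [-2.69, 2.69]. Speed limits (rad/s): [2.22, 2.22, 2.79, 3.14, 3.14, 3.14].

## Interface

Orientations are given as a 3x3 rotation matrix whose columns are the frame's x, y, z axes.
In Python, from cell import r gives the robot as it stands.
- The arm moves only by the shell command python3 -m pendant 'ROWS' [FORCE]. ROWS is JSON, a list of rows, each a list of 7 numbers: the turn, a rotation vector about the tool's x, y, z in rad, then the shift along the tool's x, y, z in cm, then the opening, from 0 (shut) to 1 (fully open). A call has 1 to 12 rows; each row shifts and turns the commanded pose from where the row before left it, along the tool's axes as they then stand; what a row does not reach is not made up. A row lasts 1/10 s, in which the tool goes at most 50 mm and 8.59 degrees, less where a joint would pass 70% of its speed; a pose out of reach is approached as far as the arm can. A call is refused whole if a number of a shift passes 5 or a number of a turn 0.15, either way. A call with a gripper value outside its range is refused whole. The fingers move at their own pace and stop on an object; FORCE is the grip in N (left out, the last holds). Time passes only in rows, so rows that do not move let the fingers close. It gives the time, the measured TCP pose, the force, the opening and the grip force at its end, in the units of the state.
- r.get_obs(): the state, without advancing time (a new reading comes with each control period).
- r.grab_frame(name): name is "scene" or "top" or "wrist"; returns a dict with "img" (400x640x3 uint8, blue, green, red), "fx", "fy", "cx", "cy" (pixels), "position" and "attitude" of the camera in the world; the wrist camera has in their place "hand_eye" (4x4, takes a point from camera to tool coordinates, whose origin is the TCP and whose axes are the flange's). Camera axes: x right, y down, z forward; pixel columns grow to the right and rows downward; lengths in m; the calibration is good to about 2 mm. The wrist camera is an equidistant fisheye: a pixel r from the principal point sees the ray r / f radians off the axis. A picture is of the moment at which its call begins: read the wrist's pose just before it. There is no depth.
- r.job_done(): hands the job in; it is judged then, once.
The state is a dict: "clock": time; "joint_positions": joint angles; "qd": joint speeds; "joint_efforts": joint torques, N m; "tcp_pos": TCP position; "tool_rot": TCP orientation; "contact_force": force on the tool from outside, world axes, zero at the start; "torque": the same for the moment, N m; "finger_gap": finger opening in m; "gripper_force": force on a finger pad.
Only numpy, scipy, OpenCV 4.12 (cv2) and the standard library are available. Lean on these libraries where they do the work, as an engineer would, in place of code of your own. Each camera call takes 0.05 s, during which the arm holds its last target. There are 200 camera calls.

## Working session

There is one attempt and no reset: what is moved stays moved. The work goes in short steps, Python scripts to look and compute and a shell command to move; the robot and the scene stay as the last step left them, time stands still between calls to the robot, and variables do not carry over. Pictures are saved under pics/ and viewed, at most 10 in all, crops included, and the job is handed in when it is done.

```bash
ls; mkdir -p pics; python3 - <<'E'
from cell import r
import cv2,numpy as np
o=r.get_obs(); print(o['clock'],o['tcp_pos'],np.round(o['tool_rot'],3).tolist(),o['finger_gap'])
for n in ['scene','top']:
    f=r.grab_frame(n); cv2.imwrite(f'pics/{n}0.png',f['img'])
    print(n,f['fx'],f['fy'],f['cx'],f['cy'],np.round(f['position'],4).tolist(),np.round(f['attitude'],4).tolist())
E
```

```text
pics
0.0 [ 0.18694707 -0.59614475  0.23071543] [[0.954, 0.299, -0.0], [0.299, -0.954, 0.001], [0.0, -0.001, -1.0]] 0.0851625101789451
scene 437.75742273327177 437.75742273327177 320.2451323760694 193.79745766154093 [1.2105, -0.2887, 1.0347] [[0.4094, 0.728, -0.5499], [0.9124, -0.3254, 0.2484], [0.0019, -0.6034, -0.7974]]
top 452.9306933991145 452.9306933991145 311.42879531761537 201.156531822509 [0.4238, -0.0139, 1.2866] [[-0.023, -0.9928, 0.1176], [-0.9997, 0.024, 0.0069], [-0.0097, -0.1174, -0.993]]
```

View pics/scene0.png

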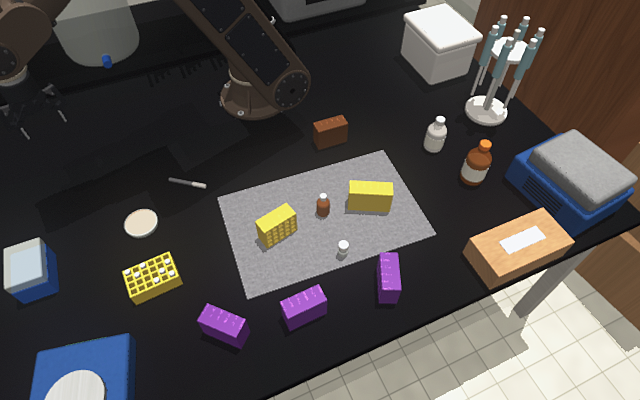

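View pics/top0.png

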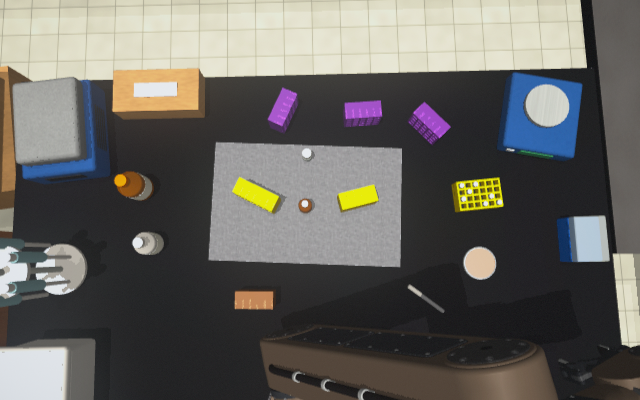

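In the scene view the yellow racks are at (370,196) and (277,225); in the top view they are at (256,195), the longer one, so rack_a, and (358,197), the shorter one, so rack_b. Things that could be mistaken for them in the top view: purple blocks at (283,110), (363,113) and (429,123), the brown block at (254,300), and the yellow rack holding tubes at (478,194). By colour and by standing on the mat, the two yellow blocks are the targets. I'll check this in a close crop.

```bash
python3 - <<'E'
import cv2,numpy as np
t=cv2.imread('pics/top0.png')[140:230,220:400]; s=cv2.imread('pics/scene0.png')[165:265,240:410]
z=lambda i:cv2.resize(i,None,fx=4,fy=4,interpolation=cv2.INTER_CUBIC)
cv2.imwrite('pics/ct.png',z(t)); cv2.imwrite('pics/cs.png',z(s))
E
```

```text
(no output)
```

View pics/ct.png

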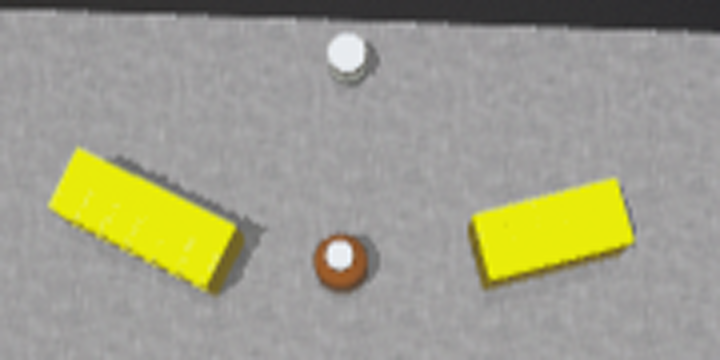

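View pics/cs.png

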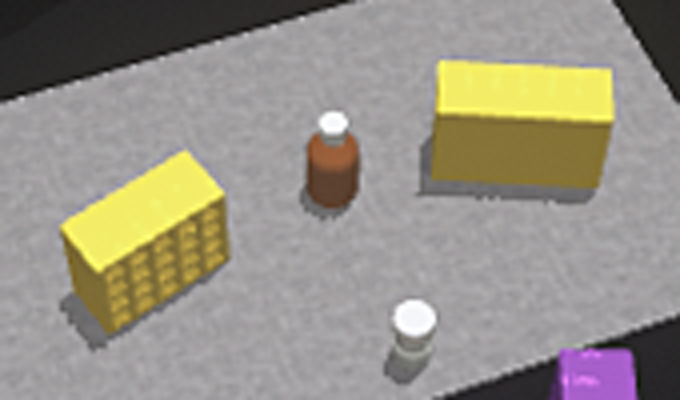

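The top crop shows the long rack_a at (50–237,148–292) and the short rack_b at (472–633,180–288). The scene crop, seen from the far side, shows rack_a's far face plain at (520,150) and rack_b's far face with holes in 5 columns at (165,260). So rack_a is pushed from the robot side away from the robot, and rack_b from the far side towards it.

```bash
cat > h.py <<'E'
import numpy as np
T=dict(f=452.93,c=(311.43,201.16),p=np.array([.4238,-.0139,1.2866]),R=np.array([[-0.023,-0.9928,0.1176],[-0.9997,0.024,0.0069],[-0.0097,-0.1174,-0.993]]))
S=dict(f=437.757,c=(320.245,193.797),p=np.array([1.2105,-.2887,1.0347]),R=np.array([[0.4094,0.728,-0.5499],[0.9124,-0.3254,0.2484],[0.0019,-0.6034,-0.7974]]))
def ray(C,uv):
    d=C['R']@np.array([(uv[0]-C['c'][0])/C['f'],(uv[1]-C['c'][1])/C['f'],1]); return d/np.linalg.norm(d)
def tri(a,b):
    A=np.zeros((3,3));y=np.zeros(3)
    for C,uv in((T,a),(S,b)):
        d=ray(C,uv);P=np.eye(3)-np.outer(d,d);A+=P;y+=P@C['p']
    return np.linalg.solve(A,y)
def plane(C,uv,z):
    d=ray(C,uv);return C['p']+d*(z-C['p'][2])/d[2]
E
python3 - <<'E'
from h import *
np.set_printoptions(precision=4,suppress=True)
t=lambda u,v:(220-.375+u/4,140-.375+v/4); s=lambda u,v:(240-.375+u/4,165-.375+v/4)
A=[((77,148),(611,122)),((237,228),(434,114)),((208,290),(438,62)),((50,206),(612,70))]
B=[((472,215),(226,193)),((615,180),(105,268)),((633,243),(62,228)),((486,283),(186,152))]
for n,Q in(('a',A),('b',B)):
    P=np.array([tri(t(*a),s(*b)) for a,b in Q]);print(n,P.tolist() and P)
    c=P.mean(0);e=P[1]+P[2]-P[0]-P[3];e/=np.linalg.norm(e)
    w=P[0]+P[1]-P[2]-P[3]
    print(c,'long axis',e,'yaw deg of far normal',np.degrees(np.arctan2(e[0],-e[1])),'L',np.linalg.norm(P[1]-P[0]),np.linalg.norm(P[2]-P[3]),'W',np.linalg.norm(w)/2)
print('amber',tri(t(339,253),s(333,122)),'jar',tri(t(347,52),s(413,316)))
m=[plane(T,p,.004) for p in((215,142),(402,149),(401,267),(209,261))];print('mat',m)
E
```

```text
a [[0.6375 0.1876 0.0808]
 [0.5808 0.0808 0.079 ]
 [0.5401 0.1024 0.0784]
 [0.599  0.2077 0.0829]]
[0.5893 0.1446 0.0803] long axis [-0.4782 -0.8779 -0.026 ] yaw deg of far normal -28.57835367043224 L 0.1209724118404026 0.12075741144431933 W 0.044767577276882194
b [[ 0.5857 -0.0762  0.0828]
 [ 0.6076 -0.1708  0.0832]
 [ 0.5647 -0.1836  0.0784]
 [ 0.5399 -0.0856  0.0767]]
[ 0.5745 -0.1291  0.0803] long axis [ 0.2356 -0.9718  0.0108] yaw deg of far normal 13.630122647659201 L 0.0971447813024715 0.10110847595713349 W 0.045998822944149406
amber [0.5619 0.0128 0.0837] jar [0.7056 0.0049 0.0536]
mat [array([0.7553, 0.2709, 0.004 ]), array([ 0.7209, -0.2697,  0.004 ]), array([ 0.3842, -0.2513,  0.004 ]), array([0.4131, 0.2871, 0.004 ])]
```

```bash
python3 -m pendant '[[0,0,0.066,0,0,0,0],[0,0,0,2,-1.3,0,0],[0,0,0,3.9,-2.5,0,0],[0,0,0,3.9,-2.5,0,0],[0,0,0,3.9,-2.5,0,0],[0,0,0,3.9,-2.5,0,0],[0,0,0,3.9,-2.5,0,0],[0,0,0,3.9,-2.5,0,0],[0,0,0,3.9,-2.5,0,0],[0,0,0,3.9,-2.5,0,0],[0,0,0,3.9,-2.5,0,0],[0,0,0,2,-1.3,0,0]]' 20
cat > st.py <<'E'
from cell import r
import numpy as np,sys
o=r.get_obs();R=np.array(o['tool_rot']);p=np.array(o['tcp_pos'])
print(o['clock'],p.round(4),'yaw',np.degrees(np.arctan2(R[1,0],R[0,0])).round(2),'R2',R[2].round(4),'F',np.round(o['contact_force'],2),o['finger_gap'])
if len(sys.argv)>1:
    d=R.T@(np.array([float(v) for v in sys.argv[1:4]])-p);print('cm to go, tool axes',(100*d).round(2))
E
python3 st.py .6523 -.1103 .120
```

```text
clock: 1.3
tcp_pos: [0.5096, -0.2577, 0.2311]
tool_rot: [[0.971, 0.238, -0.0], [0.238, -0.971, 0.0], [-0.0, -0.0, -1.0]]
contact_force: [-1.3, -0.8, 0.8]
finger_gap: 0.0001
gripper_force: 0.0
1.3 [ 0.5096 -0.2577  0.2311] yaw 13.74 R2 [-0.e+00 -4.e-04 -1.e+00] F [-1.26 -0.78  0.75] 6.167465920066765e-05
cm to go, tool axes [ 17.36 -10.92  11.11]
```

```bash
python3 -m pendant '[[0,0,0,3,-1.9,0,0],[0,0,0,3.9,-2.5,0,0],[0,0,0,3.9,-2.5,0,0],[0,0,0,3.9,-2.5,0,0],[0,0,0,2.6,-1.5,1,0],[0,0,0,0,0,3,0],[0,0,0,0,0,3,0],[0,0,0,0,0,3,0],[0,0,0,0,0,1.1,0],[0,0,0,0,0,0,0],[0,0,0,0,0,0,0]]'; python3 st.py .6523 -.1103 .072
python3 - <<'E'
from cell import r
import cv2
a=r.grab_frame('scene')['img'][140:290,210:440]
cv2.imwrite('pics/s1.png',cv2.resize(a,None,fx=3,fy=3))
E
```

```text
clock: 2.4
tcp_pos: [0.6508, -0.1139, 0.1214]
tool_rot: [[0.972, 0.235, 0.001], [0.235, -0.972, -0.0], [0.001, 0.001, -1.0]]
contact_force: [0.6, 0.0, 0.1]
finger_gap: -0.0
gripper_force: 0.0
2.4 [ 0.6508 -0.1139  0.1214] yaw 13.62 R2 [ 1.e-03  7.e-04 -1.e+00] F [0.55 0.03 0.14] -1.944742769068421e-05
cm to go, tool axes [ 0.22 -0.32  4.94]
```

View pics/s1.png

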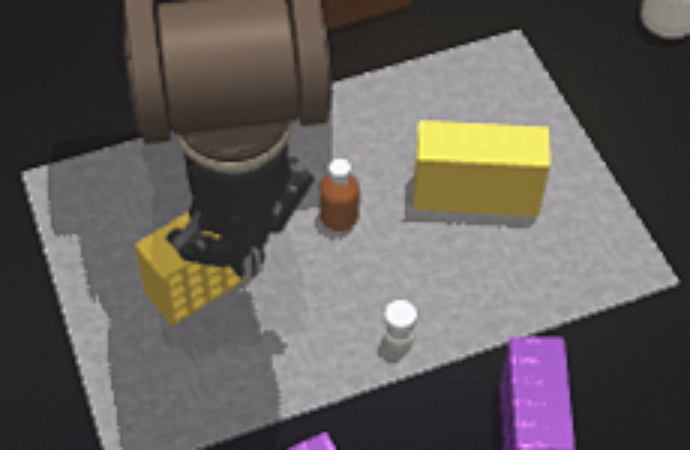

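The picture shows the shut fingertips at about (255,265), behind rack_b's hole face at (205,285). They clear the rack and stand well away from the amber bottle at (340,195) and the jar at (400,320).

```bash
python3 -m pendant '[[0,0,0,0,-0.3,1.5,0],[0,0,0,0,0,2,0],[0,0,0,0,0,1.4,0],[0,0,0,0,0,0,0],[0,0,0,-1,0,0,0],[0,0,0,-1,0,0,0],[0,0,0,-1,0,0,0],[0,0,0,-0.5,0,0,0],[0,0,0,-0.5,0,0,0],[0,0,0,-0.5,0,0,0],[0,0,0,-0.5,0,0,0],[0,0,0,-0.5,0,0,0]]'; python3 st.py .5745 -.1291 .072
```

```text
clock: 3.65
tcp_pos: [0.5959, -0.1238, 0.0713]
tool_rot: [[0.972, 0.236, 0.0], [0.236, -0.972, -0.0], [0.0, 0.0, -1.0]]
contact_force: [0.2, 0.0, 0.2]
finger_gap: 0.0002
gripper_force: 0.2
3.65 [ 0.5959 -0.1238  0.0713] yaw 13.63 R2 [ 3.e-04  2.e-04 -1.e+00] F [0.18 0.03 0.22] 0.00015580922214036578
cm to go, tool axes [-2.21  0.01 -0.07]
```

```bash
python3 -m pendant '[[0,0,0,-0.5,0,0,0],[0,0,0,-0.5,0,0,0],[0,0,0,-0.5,0,0,0],[0,0,0,-0.5,0,0,0],[0,0,0,-0.5,0,0,0],[0,0,0,-0.5,0,0,0],[0,0,0,-0.5,0,0,0],[0,0,0,0,0,0,0],[0,0,0,0,0,0,0]]'; python3 st.py .5745 -.1291 .072
python3 - <<'E'
from cell import r
import cv2
a=r.grab_frame('scene')['img'][140:290,210:440]
cv2.imwrite('pics/s2.png',cv2.resize(a,None,fx=3,fy=3))
E
```

```text
clock: 4.55
tcp_pos: [0.5622, -0.1321, 0.0714]
tool_rot: [[0.972, 0.235, 0.0], [0.235, -0.972, -0.0], [0.0, 0.0, -1.0]]
contact_force: [-0.1, -0.3, 0.1]
finger_gap: 0.0003
gripper_force: 0.0
4.55 [ 0.5622 -0.1321  0.0714] yaw 13.61 R2 [ 2.e-04  2.e-04 -1.e+00] F [-0.14 -0.26  0.14] 0.0002514139070961577
cm to go, tool axes [ 1.27 -0.   -0.06]
```

View pics/s2.png

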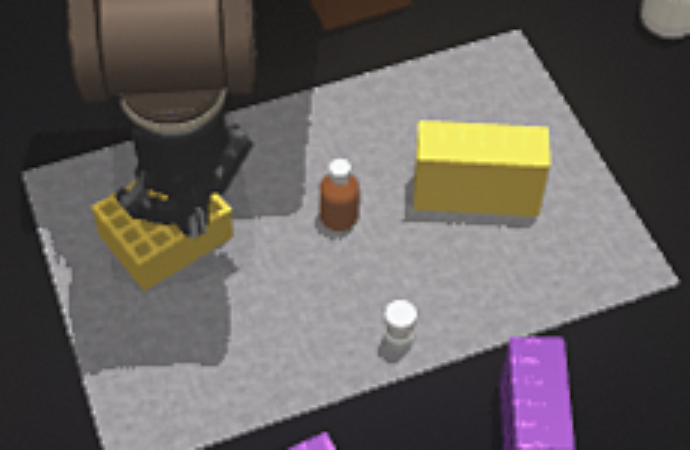

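Rack_b now lies flat at (165,235) with its holes up, and the neighbours have not moved. Next is rack_a, from the robot side.

```bash
python3 -m pendant '[[0,0,0,0,0,-2,0],[0,0,0.147,0,0,-3,0],[0,0,0.147,0,0,-3,0],[0,0,0.147,0,0,-3,0],[0,0,0.147,0,0,-1,0],[0,0,0.147,0,0,0,0],[0,0,0,-2,-2.7,0,0],[0,0,0,-3,-3.9,0,0],[0,0,0,-3,-3.9,0,0],[0,0,0,-3,-3.9,0,0],[0,0,0,-3,-3.9,0,0],[0,0,0,-2,-2.7,0,0]]'; python3 st.py .519 .183 .072
```

```text
clock: 5.8
tcp_pos: [0.5209, 0.1317, 0.1914]
tool_rot: [[0.88, -0.476, 0.0], [-0.476, -0.88, 0.0], [0.0, -0.0, -1.0]]
contact_force: [0.4, -0.4, 0.9]
finger_gap: 0.0
gripper_force: 0.0
5.8 [0.5209 0.1317 0.1914] yaw -28.41 R2 [ 1.e-04 -2.e-04 -1.e+00] F [ 0.35 -0.4   0.95] 1.7220477027553117e-05
cm to go, tool axes [-2.61 -4.42 11.94]
```

```bash
python3 -m pendant '[[0,0,0,-1.3,-2.2,0,0],[0,0,0,-1.2,-2,0,0],[0,0,0,0,0,2,0],[0,0,0,0,0,3,0],[0,0,0,0,0,1,0],[0,0,0,0,0,0,0],[0,0,0,0,0,0,0]]'; python3 st.py .519 .183 .072
python3 - <<'E'
from cell import r
import cv2
a=r.grab_frame('scene')['img'][140:290,210:440]
cv2.imwrite('pics/s3.png',cv2.resize(a,None,fx=3,fy=3))
E
```

```text
clock: 6.5
tcp_pos: [0.5202, 0.1778, 0.132]
tool_rot: [[0.879, -0.477, 0.001], [-0.477, -0.879, 0.0], [0.001, -0.0, -1.0]]
contact_force: [-0.4, -0.6, -0.5]
finger_gap: -0.0002
gripper_force: 0.0
6.5 [0.5202 0.1778 0.132 ] yaw -28.5 R2 [ 6.e-04 -4.e-04 -1.e+00] F [-0.39 -0.57 -0.46] -0.0001670815801669205
cm to go, tool axes [-0.36 -0.4   6.  ]
```

View pics/s3.png

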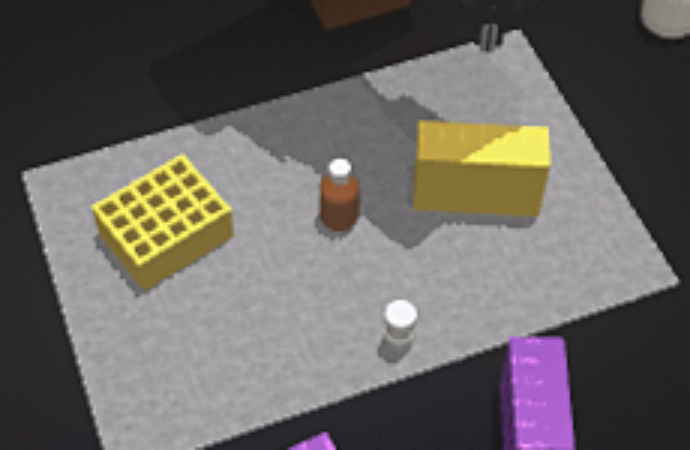

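Rack_b lies flat at (165,220) with all 20 holes up. The fingertips at (488,40) stand behind rack_a at (485,165), near the middle of its length.

```bash
python3 -m pendant '[[0,0,0,-0.3,-0.4,2,0],[0,0,0,0,0,2.5,0],[0,0,0,0,0,1.5,0],[0,0,0,0,0,0,0],[0,0,0,1,0,0,0],[0,0,0,1,0,0,0],[0,0,0,1,0,0,0],[0,0,0,0.5,0,0,0],[0,0,0,0.5,0,0,0],[0,0,0,0.5,0,0,0],[0,0,0,0.5,0,0,0],[0,0,0,0.5,0,0,0]]'; python3 st.py .5893 .1446 .072
```

```text
clock: 7.75
tcp_pos: [0.5675, 0.1564, 0.0712]
tool_rot: [[0.879, -0.477, -0.0], [-0.477, -0.879, -0.0], [-0.0, 0.0, -1.0]]
contact_force: [-1.2, 0.7, 1.1]
finger_gap: 0.0001
gripper_force: 0.3
7.75 [0.5675 0.1564 0.0712] yaw -28.48 R2 [-2.e-04  2.e-04 -1.e+00] F [-1.24  0.67  1.05] 6.481346514833333e-05
cm to go, tool axes [ 2.47 -0.   -0.08]
```

```bash
python3 -m pendant '[[0,0,0,0.5,0,0,0],[0,0,0,0.5,0,0,0],[0,0,0,0.5,0,0,0],[0,0,0,0.5,0,0,0],[0,0,0,0.5,0,0,0],[0,0,0,0.5,0,0,0],[0,0,0,0.5,0,0,0],[0,0,0,0,0,0,0],[0,0,0,0,0,0,0]]'; python3 st.py .5893 .1446 .072
```

```text
clock: 8.65
tcp_pos: [0.598, 0.1397, 0.0712]
tool_rot: [[0.879, -0.477, -0.0], [-0.477, -0.879, -0.0], [-0.0, 0.0, -1.0]]
contact_force: [-0.3, 0.1, 0.6]
finger_gap: -0.0005
gripper_force: 0.0
8.65 [0.598  0.1397 0.0712] yaw -28.5 R2 [-2.e-04  2.e-04 -1.e+00] F [-0.28  0.1   0.59] -0.0005228214345162162
cm to go, tool axes [-1.   -0.01 -0.08]
```

Lift clear, then look.

```bash
python3 -m pendant '[[0,0,0,-1,0,0,0],[0,0,0,-2,0,-2,0],[0,0,0,-3,0,-3,0],[0,0,0,-3,0,-3,0],[0,0,0,-2,0,-3,0],[0,0,0,0,0,-1,0],[0,0,0,0,0,0,0],[0,0,0,0,0,0,0]]'
python3 - <<'E'
from cell import r
import cv2
a=r.grab_frame('scene')['img'][140:290,210:440]
cv2.imwrite('pics/s4.png',cv2.resize(a,None,fx=3,fy=3))
E
```

```text
clock: 9.45
tcp_pos: [0.5015, 0.192, 0.1904]
tool_rot: [[0.879, -0.477, -0.0], [-0.477, -0.879, -0.0], [-0.0, 0.0, -1.0]]
contact_force: [0.1, 0.1, -0.1]
finger_gap: -0.0
gripper_force: 0.0
```

View pics/s4.png

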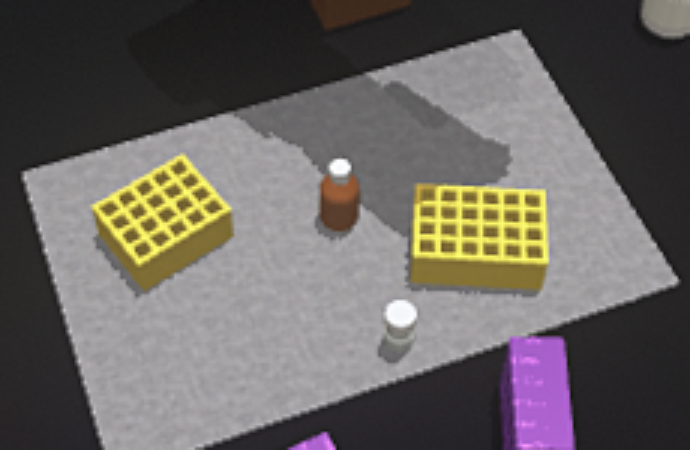

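Both racks lie flat with their holes up, rack_a at (480,230) and rack_b at (165,220). The bottle and jar stand where they were, and the arm is clear.

```bash
python3 -c "
from cell import r
print(r.job_done())"
```

```text
the job is handed in; nothing more can be done
None
```

Both racks were pushed over and lie flat on the mat with their holes up; the amber bottle and jar beside them look unmoved, the arm is clear, and the job was handed in at about 9.5 s (no verdict was returned).

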